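# Weigh the fired teapot on the sprung hand scale

## Task

Take the orange hand scale from its fork stand, put its hook under the top of the teapot's overhead handle, take up the weight slowly (over a second or more, no jerk) and raise it until the teapot hangs free over its place with its foot about 20 mm above the kiln shelf; hold it still there for two seconds for the reading. Then lower the teapot softly back into its setter ring, unhook, and hang the scale upright in the fork again. Touch the teapot with the hook only, without tipping it, and leave the mug, beaker, cones and kiln post where they stand.

Things in the scene. Friction and masses are not known exactly. Their poses are not given: they have to be found in the camera images.
- scale: Sprung hand scale, 190 g, upright in the stand's fork. Origin: centre of the underside of its black flange (44 along x, 60 along y, 6 mm thick); z up. Orange grip block 36 (x) by 26 (y) mm, from 6 to 62 mm above the origin: grip its y faces from above. Below the flange a 24 mm barrel, 30 mm long, with the steel hook.
- pointer (a joint): Stretch of the scale's spring in m: 0 with nothing on the hook, growing as the hook is pulled down out of the barrel (a yellow rod shows). Stop at 0.085. The spring gives 8.3 mm per newton (120 N/m; 82 mm per kg).
- hook_saddle (a point): Inner bottom of the 7 mm thick hook, on the scale's axis, 88.5 mm below its origin when unstretched; a hung bar's underside rests here. Hook lies in the scale's x-z plane: lowest 7 mm below this point; tip at x +12 to +20 mm, top 13.5 mm above; back's inner edge at x -16 mm, rejoining the axis 50 mm above. Mouth opens up and to +x.
- stand: Grey fork stand, fixed, place varies. Origin on the table under the fork; z up. Two tines, tops 120 mm up, along x from -30 to +58 mm, 36 mm gap; the flange rests on them near the origin. Post at x +42 to +58 mm, no taller; open to -x. The hook fits through the gap: the scale can be lifted straight up (hook clear of the fork after 100 mm).
- teapot: Dark blue stoneware teapot, lid fixed, rigid; mass varies, 0.39 to 0.81 kg. Origin: centre of the foot's underside; z up. Body 128 mm across, lid knob to 86 mm above the foot; spout at +y to 99 mm. A round brown handle bar, 12 mm thick, arches over it in its y-z plane, legs at y = +/-54 mm.
- handle_top (a point): Axis of the teapot's handle bar at the top of the arch, 132 mm above the foot, over the teapot's centre; the bar runs here along teapot y, and 40 mm are free between it and the lid knob.
- setter (a point): Point on the top of the fixed dark kiln shelf (240 x 300 x 12 mm, place varies), centre of a white setter ring, inner radius 59 mm, 6 mm tall, in which the teapot's foot (radius 52 to 54 mm) stands loosely.
- beaker: Bystander: green beaker, 56 mm wide, 70 mm tall, on the same kiln shelf beside the teapot. Origin: centre of its underside.
- cones: Bystander: white bar with three little cones, 30 x 80 x 56 mm, beside the stand. Origin: centre of its underside.
- mug: Bystander: blue mug, 76 mm wide, 85 mm tall, beside the stand. Origin: centre of its underside.
- prop: Bystander: square kiln post stub, 45 x 45 x 80 mm, on the same kiln shelf beside the teapot. Origin: centre of its underside.
Things that resemble listed ones, but are neither listed nor needed, are in the scene too. Leave any pink look-alike of the stand alone.

How it is judged:
By the outcome, as a careful person would: the job done as asked, in the order asked, and still so for the second after the job is handed in, with the robot touching nothing.
It also fails if it takes over 72 s, if anything falls off the work surface, if the arm or the gripper's body presses on something with over 40 N, if the wrist force passes 120 N, or if a joint passes its speed limit or range.

## Robot

A 6-joint arm with a two-finger parallel gripper is mounted at the origin on the work surface. World frame = base frame: x ahead of the robot, y to its left, z up, the work surface at z = 0. Lengths are in mm, angles in rad, forces in N, time in s.
With the tool pointing down it reaches from about 275 to 1000 mm from the base axis. Payload 8.4 kg.
Tool frame: the origin (TCP) lies on the centre line of the jaws, within the pads' length; the fingertips stand 25 mm ahead of it and the grasp point (between the pads) lies 6 mm ahead of it; z points along the fingers, y is the line along which they close (so a half turn about z gives the same grasp; the last joint's range is limited). The gripper opens to 85 mm and grips with 20 to 120 N. Pads are 22 mm wide; open, the fingers measure 114 mm over their backs; the gripper's body (76 mm by 85 mm) begins 54 mm behind the grasp point. The pads swing forward as they close: fully open they stand 13 mm farther back than shut.
Start: joints at [1.203, 0.353, 1.633, -0, 1.155, -0.002], TCP at [223.559, 583.652, 256.281] pointing down, gripper open.
Joint ranges: [-2.63, 2.63], [-0.92, 2.1], [0.06, 2.66], [-1.3, 4.44], [0, 2.69], [-3.02, 3.02]. Speed limits (rad/s): [2.22, 2.22, 2.79, 3.14, 3.14, 3.14].

## Interface

Orientations are given as [roll, pitch, yaw] about the fixed x, y, z axes, in that order (R = Rz(yaw) Ry(pitch) Rx(roll)).
In Python, from rig import r gives the robot as it stands.
- The arm moves only by the shell command python3 -m jog 'ROWS' [FORCE]. ROWS is JSON, a list of rows, each a list of 3 entries, a list of its own where there are three numbers: the turn, a rotation vector about the tool's x, y, z in rad, then the shift along the tool's x, y, z in m, then the opening, from -1 (shut) to 1 (fully open). In form: [[[rx, ry, rz], [x, y, z], gripper], ...]. A call has 1 to 12 rows; each row shifts and turns the commanded pose from where the row before left it, along the tool's axes as they then stand; what a row does not reach is not made up. A row lasts 1/10 s, in which the tool goes at most 50 mm and 8.59 degrees, less where a joint would pass 70% of its speed; a pose out of reach is approached as far as the arm can. A call with a gripper value outside its range is refused whole. The fingers move at their own pace and stop on an object; FORCE is the grip in N (left out, the last holds). Time passes only in rows, so rows that do not move let the fingers close. It gives the time, the measured TCP pose, the force, the opening and the grip force at its end, in the units of the state.
- r.sense(): the state, without advancing time (a new reading comes with each control period).
- r.grab_frame(name): name is "scene" or "top" or "wrist"; returns the picture (420x560x3 uint8, red, green, blue); there is no depth.
- r.camera_params(name): a dict with "fx", "fy", "cx", "cy" (pixels), "k1" (the pictures are not rectified: a ray, as slopes to the right and down, at radius r is drawn at 1 + k1 r^2 times it, then the intrinsics apply), "rvec" (rotation vector, rad) and "tvec" (3), from world to camera coordinates, as OpenCV has them; the wrist camera has in their place "hand_eye" (4x4, takes a point from camera to tool coordinates, whose origin is the TCP and whose axes are the flange's). Camera axes: x right, y down, z forward; pixel columns grow to the right and rows downward; lengths in mm; the calibration is good to about 2 mm. A picture is of the moment at which its call begins: read the wrist's pose just before it. camera_params takes no time and is no camera call.
- r.sign_off(): hands the job in; it is judged then, once.
The state is a dict: "clock": time; "qpos": joint angles; "qvel": joint speeds; "joint_efforts": joint torques, N m; "eef_pos": TCP position; "tcp_rot": TCP orientation; "contact_force": force on the tool from outside, world axes, zero at the start; "wrist_torque": the same for the moment, N m; "opening": opening from 0.0 (shut) to 1.0 (fully open); "grasp_force": force on a finger pad.
Only numpy, scipy, OpenCV 4.12 (cv2) and the standard library are available. Lean on these libraries where they do the work, as an engineer would, in place of code of your own. Each camera call takes 0.05 s, during which the arm holds its last target. There are 200 camera calls.

## Working session

There is one attempt and no reset: what is moved stays moved. The work goes in short steps, Python scripts to look and compute and a shell command to move; the robot and the scene stay as the last step left them, time stands still between calls to the robot, and variables do not carry over. Pictures are saved under pics/ and viewed, at most 10 in all, crops included, and the job is handed in when it is done.

```bash
ls; mkdir -p pics; cat > h.py <<'E'
import numpy as np,cv2
from rig import r
from scipy.spatial.transform import Rotation as R
def snap(n,f):
    im=r.grab_frame(n); cv2.imwrite(f'pics/{f}.png',im[:,:,::-1]); return im
def ray(n,u,v,pose=None):
    c=r.camera_params(n)
    xd,yd=(u-c['cx'])/c['fx'],(v-c['cy'])/c['fy']; x,y=xd,yd
    for _ in range(30):
        s=1+c['k1']*(x*x+y*y); x,y=xd/s,yd/s
    d=np.array([x,y,1.])
    if 'rvec' in c:
        M=R.from_rotvec(np.ravel(c['rvec'])).as_matrix(); return -M.T@np.ravel(c['tvec']),M.T@d
    H=np.array(c['hand_eye']); p,rot=pose; T=R.from_euler('xyz',rot).as_matrix()
    return np.array(p)+T@H[:3,3],T@(H[:3,:3]@d)
def atz(n,u,v,z,pose=None):
    o,d=ray(n,u,v,pose); return o+d*(z-o[2])/d[2]
def proj(n,P,pose=None):
    c=r.camera_params(n)
    if 'rvec' in c: q=R.from_rotvec(np.ravel(c['rvec'])).apply(P)+np.ravel(c['tvec'])
    else:
        H=np.array(c['hand_eye']); p,rot=pose; T=R.from_euler('xyz',rot).as_matrix()
        q=(H[:3,:3].T@(T.T@(np.array(P)-p)-H[:3,3]))
    x,y=q[0]/q[2],q[1]/q[2]; s=1+c['k1']*(x*x+y*y)
    return np.array([c['fx']*x*s+c['cx'],c['fy']*y*s+c['cy']])
def tri(obs):
    A=np.zeros((3,3));b=np.zeros(3)
    for o,d in obs:
        d=d/np.linalg.norm(d);P=np.eye(3)-np.outer(d,d);A+=P;b+=P@o
    X=np.linalg.solve(A,b); return X,[float(np.linalg.norm(np.cross(X-o,d/np.linalg.norm(d)))) for o,d in obs]
E
python3 - <<'E'
from h import *
a=snap('scene','s0');b=snap('top','t0')
s=r.sense();print(s)
for n in('scene','top'):print(ray(n,280,210))
E
```

```text
pics
{'clock': 0.1, 'qpos': array([ 1.20258867e+00,  3.53617389e-01,  1.63406255e+00, -4.94193001e-05,
        1.15521777e+00, -2.43095526e-03]), 'qvel': array([ 1.61030779e-03, -4.46313885e-04, -3.33729979e-03,  4.50208789e-05,
        1.12096119e-03, -1.65681764e-03]), 'joint_efforts': array([ 3.50988648e-04, -6.06353045e+01, -3.42823434e+01,  5.51314702e-05,
        4.04026592e-03, -3.11231395e-05]), 'eef_pos': array([223.43238794, 583.26394382, 255.61150502]), 'tcp_rot': array([-3.14028750e+00,  4.20141489e-05,  2.77583596e+00]), 'contact_force': array([0.09018259, 0.44263505, 1.16606081]), 'wrist_torque': array([-0.00450537, -0.01736553, -0.017795  ]), 'grasp_force': 0.0, 'opening': 1.0059803599945705}
(array([1055.43512481,  307.6899013 ,  923.54928858]), array([-0.52404666, -0.25265163, -0.81347581]))
(array([ 416.53474058,   35.2281096 , 1229.67550494]), array([ 0.09050733, -0.00772349, -0.99592568]))
```

View pics/s0.png

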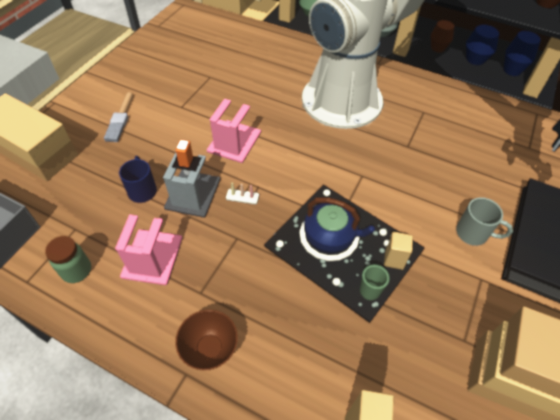

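View pics/t0.png

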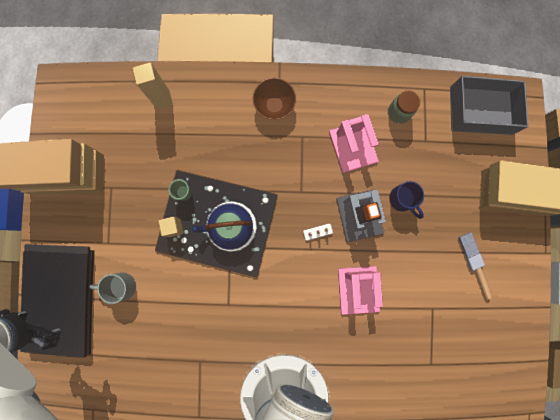

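The scene shows one grey stand with the orange block (scene 185,152; top 371,211). The two pink forks (scene 233,130 and 150,248) are look-alikes to leave alone. The dark blue teapot on the black shelf (scene 331,226; top 229,227) is the only teapot. I'll confirm with enlarged crops.

```bash
python3 - <<'E'
from h import *
b=cv2.imread('pics/t0.png');a=cv2.imread('pics/s0.png')
c=cv2.resize(b[180:250,325:405],None,fx=5,fy=5,interpolation=2)[:,:400]
d=cv2.resize(a[130:220,150:230],None,fx=5,fy=5,interpolation=2)[:300]
e=cv2.resize(b[190:265,185:265],None,fx=5,fy=5,interpolation=2)
f=cv2.resize(a[180:260,290:370],None,fx=5,fy=5,interpolation=2)
def fit(x):
    o=np.zeros((300,400,3),np.uint8);x=x[:300];o[:x.shape[0],:x.shape[1]]=x;return o
c=cv2.resize(b[182:242,330:410],(400,300),interpolation=2)
d=cv2.resize(a[135:195,150:230],(400,300),interpolation=2)
e=cv2.resize(b[197:257,185:265],(400,300),interpolation=2)
f=cv2.resize(a[190:250,290:370],(400,300),interpolation=2)
cv2.imwrite('pics/crop.png',np.vstack([np.hstack([c,d]),np.hstack([e,f])]))
E
```

```text
(no output)
```

View pics/crop.png

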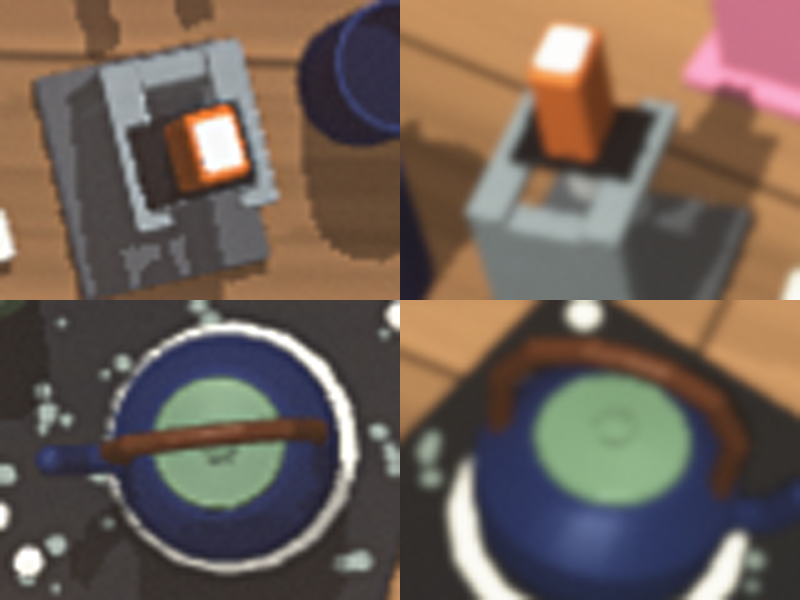

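```bash
python3 - <<'E'
from h import *
T=lambda x,y:(330+x/5,182+y/5); S=lambda x,y:(150+(x-400)/5,135+y/5)
P=lambda x,y:(185+x/5,197+(y-300)/5); Q=lambda x,y:(290+(x-400)/5,190+(y-300)/5)
t=lambda p,z:np.round(atz('top',*p,z),1)
s=lambda p,z:np.round(atz('scene',*p,z),1)
print('scale top',t(T(218,141),182),s(S(567,48),182))
c=[T(100,68),T(142,232),T(240,40),T(277,203)]
q=[t(x,120) for x in c];print('tines',q, q[2]-q[3], q[0]-q[1])
print('scene post far corner etc', s(S(465,212),120),s(S(625,243),120),s(S(678,103),120))
print('ring', t(P(357,448),18),t(P(231,573),18),t(P(231,322),18), t(P(231,448),18))
l,m=t(P(115,449),120),t(P(322,430),120);print('handle ends',l,m)
print('handle top', t(P(218,433),138),s(Q(625,352),138))
for n,i in(('mug',(407,195)),('beaker',(179,189)),('cones',(318,233)),('prop',(168,227))):print(n,t(i,40))
o,d=ray('top',*P(218,433));o2,d2=ray('scene',*Q(625,352));print(tri([(o,d),(o2,d2)]))
o,d=ray('top',*T(218,141));o2,d2=ray('scene',*S(567,48));print(tri([(o,d),(o2,d2)]))
print(r.camera_params('wrist')['hand_eye'],r.camera_params('wrist')['fx'])
E
```

```text
scale top [ 517.  -201.8  182. ] [ 517.1 -199.3  182. ]
tines [array([ 559.4, -153.7,  120. ]), array([ 474.9, -176.5,  120. ]), array([ 576.1, -227.2,  120. ]), array([ 491.5, -247.1,  120. ])] [84.6 19.9  0. ] [84.5 22.8  0. ]
scene post far corner etc [ 581.  -224.3  120. ] [ 562.  -148.3  120. ] [ 477.6 -173.6  120. ]
ring [478.4  90.7  18. ] [406.7 159.2  18. ] [547.5 163.7  18. ] [476.6 161.4  18. ]
handle ends [469.5 210.6 120. ] [482.  104.3 120. ]
handle top [478.  155.7 138. ] [470.5 158.5 138. ]
mug [ 575.9 -329.    40. ]
beaker [576.5 308.7  40. ]
cones [463.8 -79.9  40. ]
prop [469.8 334.9  40. ]
(array([476.74913845, 157.43036414, 144.90050474]), [2.64229671837755, 2.6422967183774935])
(array([ 516.62074112, -201.12513518,  180.89061602]), [1.0150558861595362, 1.015055886159628])
[[ 7.29484891e-04 -9.48825164e-01 -3.15801008e-01  8.05610697e+01]
 [ 9.99999441e-01  9.33996642e-04 -4.96246148e-04 -4.14069692e-01]
 [ 7.65807913e-04 -3.15800469e-01  9.48825314e-01 -1.16029973e+02]
 [ 0.00000000e+00  0.00000000e+00  0.00000000e+00  1.00000000e+00]] 336.39930674632456
```

The crops confirm the orange block with its black flange on the grey fork, at about (517,-200) with yaw about 0.25. The triangulated block top is at z 181, against 182 expected. The handle top is at about (477,158), bar z 145 against 144 expected, and teapot yaw about 0.12. Next I move above the scale.

```bash
python3 -m jog '[[[0,0,0],[-0.0163,-0.0184,0],1],[[0,0,0],[-0.0326,-0.0369,0],1],[[0,0,0],[-0.0326,-0.0369,0],1],[[0,0,0],[-0.0326,-0.0369,0],1],[[0,0,0],[-0.0326,-0.0369,0],1],[[0,0,0],[-0.0326,-0.0369,0],1],[[0,0,0],[-0.0326,-0.0369,0],1],[[0,0,0],[-0.0326,-0.0369,0],1],[[0,0,0],[-0.0326,-0.0369,0],1]]'
python3 -m jog '[[[0,0,0],[-0.0326,-0.0369,0],1],[[0,0,0],[-0.0326,-0.0369,0],1],[[0,0,0],[-0.0326,-0.0369,0],1],[[0,0,0],[-0.0326,-0.0369,0],1],[[0,0,0],[-0.0326,-0.0369,0],1],[[0,0,0],[-0.0326,-0.0369,0],1],[[0,0,0],[-0.0326,-0.0369,0],1],[[0,0,0],[-0.0326,-0.0369,0],1],[[0,0,0],[-0.0163,-0.0184,0],1]]'
python3 -m jog '[[[0,0,0.075],[0,0,0],1],[[0,0,0.145],[0,0,0],1],[[0,0,0.145],[0,0,0],1],[[0,0,0.145],[0,0,0],1],[[0,0,0.145],[0,0,0],1],[[0,0,0.145],[0,0,0],1],[[0,0,0.145],[0,0,0],1],[[0,0,0.145],[0,0,0],1],[[0,0,0.145],[0,0,0],1]]'
python3 -m jog '[[[0,0,0.145],[0,0,0],1],[[0,0,0.145],[0,0,0],1],[[0,0,0.145],[0,0,0],1],[[0,0,0.145],[0,0,0],1],[[0,0,0.145],[0,0,0],1],[[0,0,0.145],[0,0,0],1],[[0,0,0.145],[0,0,0],1],[[0,0,0.145],[0,0,0],1],[[0,0,0.135],[0,0,0],1],[[0,0,0],[0,0,0],1],[[0,0,0],[0,0,0],1]]'
python3 - <<'E'
from h import *
s=r.sense();print(s['clock'],s['eef_pos'],s['tcp_rot'],s['qpos'],s['contact_force'])
im=snap('wrist','w1')
pose=(s['eef_pos'],s['tcp_rot'])
cv2.imwrite('pics/w1.png',cv2.resize(im[:,:,::-1],(800,600),interpolation=2))
print(proj('wrist',[517,-200.5,182],pose)*800/560)
E
```

```text
clock: 1.0
eef_pos: [370.2, 189.8, 256.3]
tcp_rot: [3.141, 0.0, 2.776]
contact_force: [1.6, -0.6, -0.2]
opening: 1.004
grasp_force: 0.0
clock: 1.9
eef_pos: [517.5, -203.8, 256.0]
tcp_rot: [-3.141, 0.001, 2.774]
contact_force: [0.6, 0.6, 0.5]
opening: 1.0
grasp_force: 0.0
clock: 2.8
eef_pos: [516.5, -200.2, 255.9]
tcp_rot: [-3.141, -0.0, 1.535]
contact_force: [0.1, 1.0, -0.6]
opening: 0.998
grasp_force: 0.0
clock: 3.9
eef_pos: [516.6, -200.2, 256.1]
tcp_rot: [-3.141, 0.0, 0.25]
contact_force: [0.3, -0.5, 0.7]
opening: 0.999
grasp_force: 0.0
3.9 [ 516.6494222  -200.24549494  256.10825379] [-3.14138491e+00  2.92979596e-04  2.49782464e-01] [-3.72464048e-01  2.43622291e-01  1.78634318e+00 -2.19040450e-06
  1.11198634e+00  9.48550816e-01] [ 0.28266342 -0.48101345  0.67707519]
[401.93432055 337.24434398]
```

View pics/w1.png

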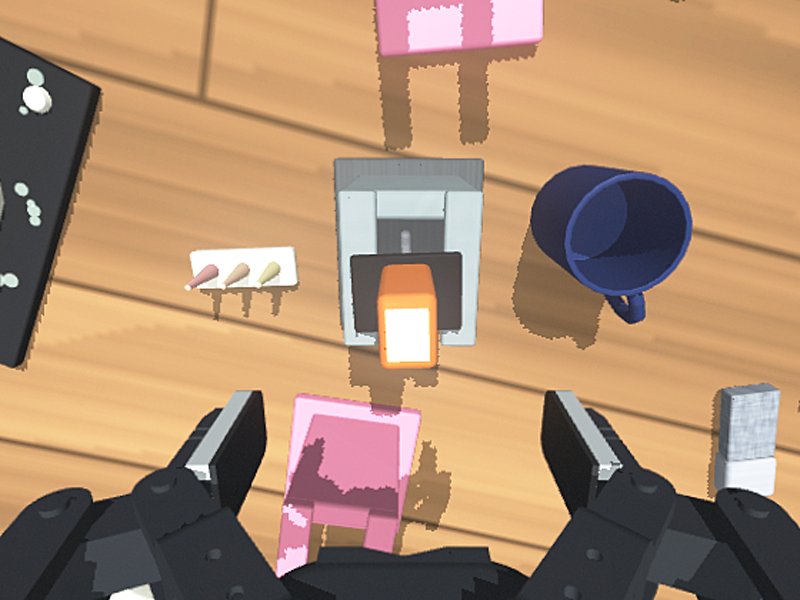

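```bash
python3 - <<'E'
from h import *
s=r.sense();pose=(s['eef_pos'],s['tcp_rot']);k=.7
w=lambda u,v,z:np.round(atz('wrist',u*k,v*k,z,pose),1)
print('block',w(408,335,182))
a,b=w(350,256,126),w(462,252,126);print('flange',a,b,(a+b)/2,np.arctan2(*(a-b)[[0,1]]*[-1,1]))
a,b=w(338,196,120),w(480,190,120);print('post',a,b,(a+b)/2,np.arctan2(*(a-b)[[0,1]]*[-1,1]))
a,b=w(347,345,120),w(475,345,120);print('tine ends',a,b,(a+b)/2,np.arctan2(*(a-b)[[0,1]]*[-1,1]))
E
```

```text
block [ 518.6 -202.8  182. ]
flange [ 531.7 -168.5  126. ] [ 548.3 -224.8  126. ] [ 540.   -196.65  126.  ] 0.2867244538260685
post [ 559.6 -155.5  120. ] [ 580.6 -225.5  120. ] [ 570.1 -190.5  120. ] 0.2914567944778671
tine ends [ 478.7 -177.7  120. ] [ 496.9 -248.5  120. ] [ 487.8 -213.1  120. ] 0.2516142658002723
```

```bash
python3 -m jog '[[[0,0,-0.025],[0.0013,0.0028,0],1],[[0,0,0],[0,0,0.02],1],[[0,0,0],[0,0,0.025],1],[[0,0,0],[0,0,0.025],1],[[0,0,0],[0,0,0.018],1],[[0,0,0],[0,0,0.008],1],[[0,0,0],[0,0,0.002],0.3],[[0,0,0],[0,0,0],-0.1],[[0,0,0],[0,0,0],-0.4],[[0,0,0],[0,0,0],-1],[[0,0,0],[0,0,0],-1],[[0,0,0],[0,0,0],-1]]' 50
python3 -m jog '[[[0,0,0],[0,0,0],-1],[[0,0,0],[0,0,0],-1],[[0,0,0],[0,0,0],-1]]'
```

```text
clock: 5.15
eef_pos: [519.3, -202.9, 159.3]
tcp_rot: [3.141, -0.001, 0.271]
contact_force: [-0.1, -0.2, 6.5]
opening: 0.295
grasp_force: 50.1
clock: 5.45
eef_pos: [519.3, -202.9, 159.3]
tcp_rot: [3.141, -0.001, 0.271]
contact_force: [-0.9, -0.4, 6.1]
opening: 0.299
grasp_force: 50.1
```

```bash
python3 -m jog '[[[0,0,0],[0,0,-0.003],-1],[[0,0,0],[0,0,-0.006],-1],[[0,0,0],[0,0,-0.012],-1],[[0,0,0],[0,0,-0.018],-1],[[0,0,0],[0,0,-0.022],-1],[[0,0,0],[0,0,-0.022],-1],[[0,0,0],[0,0,-0.018],-1],[[0,0,0],[0,0,-0.01],-1],[[0,0,0],[0,0,-0.005],-1],[[0,0,0],[0,0,0],-1]]'
python3 - <<'E'
from h import *
s=r.sense();print(s['contact_force'],s['eef_pos']); snap('scene','s1')
E
python3 -m jog '[[[0,0,0],[-0.0011,-0.010,0],-1],[[0,0,0],[-0.0011,-0.025,0],-1],[[0,0,0],[-0.0011,-0.040,0],-1],[[0,0,0],[-0.0011,-0.045,0],-1],[[0,0,0],[-0.0011,-0.045,0],-1],[[0,0,0],[-0.0011,-0.045,0],-1],[[0,0,0],[-0.0011,-0.045,0],-1],[[0,0,0],[-0.0011,-0.040,0],-1],[[0,0,0],[-0.0011,-0.035,0],-1],[[0,0,0],[-0.0011,-0.022,0],-1],[[0,0,0],[-0.0011,-0.012,0],-1],[[0,0,0],[-0.0011,-0.006,0],-1]]'
python3 -m jog '[[[0,0,0.054],[0,0,-0.004],-1],[[0,0,0.1],[0,0,0],-1],[[0,0,0],[0,0,0],-1],[[0,0,0],[0,0,0],-1]]'
python3 - <<'E'
from h import *
s=r.sense();print(s['eef_pos'],s['tcp_rot'],s['contact_force'])
np.save('p2.npy',np.r_[s['eef_pos'],s['tcp_rot']])
im=snap('wrist','w2');cv2.imwrite('pics/w2.png',cv2.resize(im[:,:,::-1],(800,600),interpolation=2))
im=snap('top','t2');im=snap('scene','s2')
cv2.imwrite('pics/st2.png',np.hstack([cv2.resize(cv2.imread('pics/t2.png')[170:290,170:290],(400,400),interpolation=2),cv2.resize(im[130:270,250:390,::-1],(400,400),interpolation=2)]))
E
```

```text
clock: 6.45
eef_pos: [518.8, -202.7, 274.7]
tcp_rot: [3.141, -0.001, 0.271]
contact_force: [-0.5, 0.2, -2.5]
opening: 0.301
grasp_force: 49.3
[-0.46608793  0.22397684 -2.53159033] [ 518.76628826 -202.7191597   274.69132933]
clock: 7.7
eef_pos: [406.1, 151.0, 273.8]
tcp_rot: [3.141, 0.001, 0.272]
contact_force: [-0.2, -0.5, -2.1]
opening: 0.297
grasp_force: 49.7
clock: 8.1
eef_pos: [407.0, 149.7, 278.0]
tcp_rot: [3.141, 0.0, 0.119]
contact_force: [0.2, -1.1, -2.5]
opening: 0.303
grasp_force: 49.7
[406.9696012  149.69157852 278.03254981] [3.14128940e+00 4.92820997e-04 1.18649750e-01] [ 0.20993947 -1.14621099 -2.47523896]
```

View pics/w2.png

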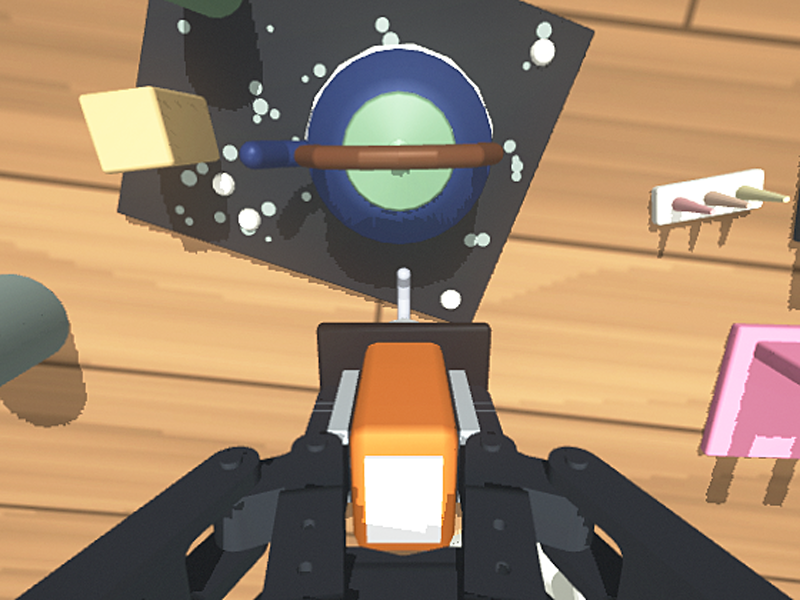

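View pics/st2.png

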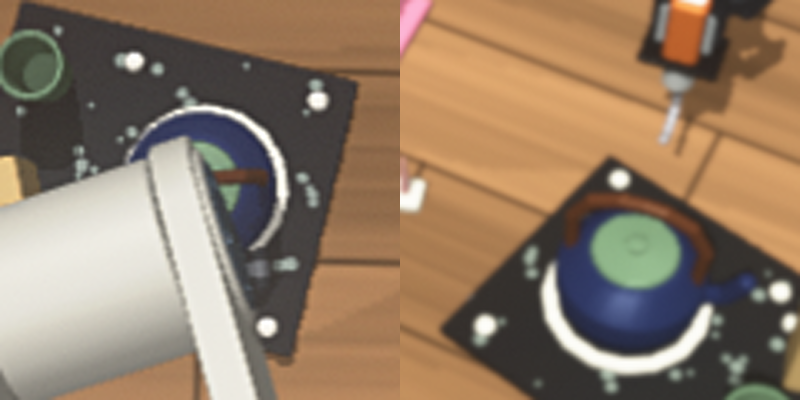

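```bash
python3 - <<'E'
from h import *
p=np.load('p2.npy');pose=(p[:3],p[3:]);k=.7
w=lambda u,v,z:np.round(atz('wrist',u*k,v*k,z,pose),1)
print('bar mid',w(400,154.5,144),'ends',w(300,156,125),w(502,153.5,125),w(330,156,143),w(470,154.5,143))
print('knob',w(399,143,98))
M=R.from_euler('xyz',pose[1]).as_matrix()
for x in(12,20):print('tip proj',proj('wrist',p[:3]+M@np.array([x,0,114.3]),pose)/k)
print('tip at z',w(403,272,163.7),'flange front',w(318,324,245),w(490,324,245))
o=[ray('wrist',400*k,154.5*k,pose)]
q=(250+(640-400)*140/400,130+207*140/400);print(np.round(atz('scene',*q,144),1))
E
```

```text
bar mid [479.7 159.1 144. ] ends [471.8 212.2 125. ] [486. 105. 125.] [474.8 193.8 143. ] [483.8 124.4 143. ]
knob [484.4 160.5  98. ]
tip proj [401.48493687 284.16332254]
tip proj [401.47793549 268.70008851]
tip at z [425.2 151.1 163.7] flange front [426.3 179.7 245. ] [433.1 122.9 245. ]
[481.1 159.9 144. ]
```

```bash
python3 -m jog '[[[0,0,-0.012],[0,0,0.003],-1],[[0,0,0],[0,0,0.008],-1],[[0,0,0],[0,0,0.01],-1],[[0,0,0],[0,0,0.008],-1],[[0,0,0],[0,0,0.004],-1],[[0,0,0],[0,0,0.001],-1],[[0,0,0],[0,0,0],-1],[[0,0,0],[0.004,0,0],-1],[[0,0,0],[0.008,0,0],-1],[[0,0,0],[0.008,0,0],-1],[[0,0,0],[0,0,0],-1]]'
python3 - <<'E'
from h import *
s=r.sense();print(s['eef_pos'],s['tcp_rot'])
np.save('p3.npy',np.r_[s['eef_pos'],s['tcp_rot']]);pose=(s['eef_pos'],s['tcp_rot'])
im=snap('wrist','w3');cv2.imwrite('pics/w3.png',cv2.resize(im[30:330,130:430,::-1],(600,600),interpolation=2))
for q in([479.5,159,144],[472,213,125],[486,105,125]):print((proj('wrist',q,pose)-[130,30])*2)
E
```

```text
clock: 9.35
eef_pos: [428.4, 153.2, 244.6]
tcp_rot: [-3.141, -0.001, 0.129]
contact_force: [0.1, 0.6, -2.8]
opening: 0.299
grasp_force: 49.7
[428.39488374 153.15803108 244.56921707] [-3.14137867e+00 -1.32604160e-03  1.28570508e-01]
[304.32437061 232.44940639]
[146.72967068 225.90209621]
[461.5388068 226.0216543]
```

View pics/w3.png

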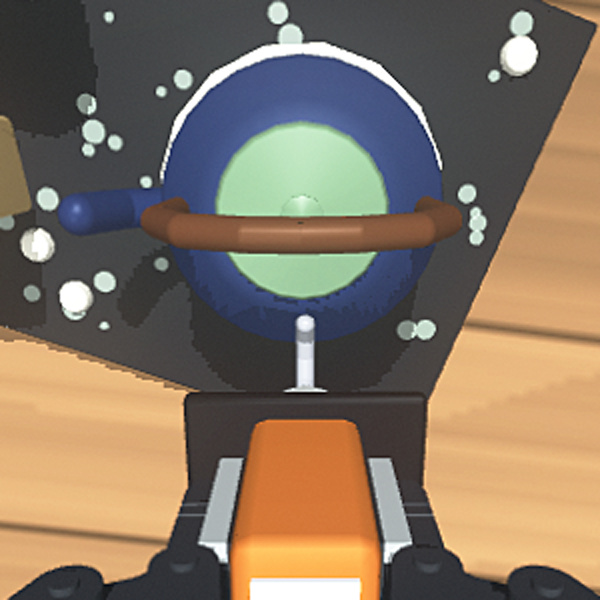

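The bar is square to the image at v≈235, with its arch centre at u≈301. The hook tip is at (305,322), so I need about 1.2 mm sideways and 46 mm forward.

```bash
python3 -m jog '[[[0,0,0],[0.003,-0.0012,0],-1],[[0,0,0],[0.006,0,0],-1],[[0,0,0],[0.008,0,0],-1],[[0,0,0],[0.009,0,0],-1],[[0,0,0],[0.009,0,0],-1],[[0,0,0],[0.006,0,0],-1],[[0,0,0],[0.004,0,0],-1],[[0,0,0],[0.0015,0,0],-1],[[0,0,0],[0,0,0],-1],[[0,0,0],[0,0,0],-1]]'
python3 - <<'E'
from h import *
s=r.sense();print(s['eef_pos'],s['contact_force'])
im=snap('wrist','w4');c=snap('scene','s4')
cv2.imwrite('pics/ws4.png',np.hstack([cv2.resize(im[80:280,180:380,::-1],(400,400),interpolation=2),cv2.resize(c[140:260,270:390,::-1],(400,400),interpolation=2)]))
E
```

```text
clock: 10.4
eef_pos: [472.5, 160.0, 244.2]
tcp_rot: [3.142, 0.0, 0.129]
contact_force: [-0.4, 0.6, -2.0]
opening: 0.296
grasp_force: 49.7
[472.50709292 159.9632281  244.21766968] [-0.37855626  0.55225799 -1.95789169]
```

View pics/ws4.png

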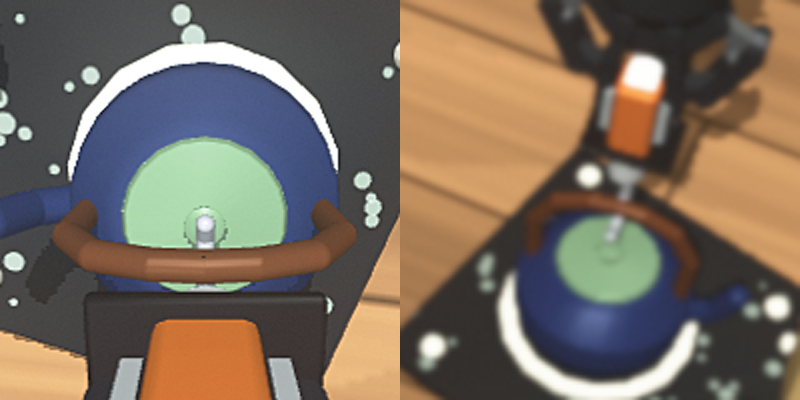

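```bash
python3 -m jog '[[[0,0,0],[0.001,0,-0.0005],-1],[[0,0,0],[0.002,0,-0.001],-1],[[0,0,0],[0,0,-0.002],-1],[[0,0,0],[0,0,-0.003],-1],[[0,0,0],[0,0,-0.003],-1],[[0,0,0],[0,0,-0.003],-1],[[0,0,0],[0,0,-0.003],-1],[[0,0,0],[0,0,-0.0025],-1],[[0,0,0],[0,0,-0.002],-1],[[0,0,0],[0,0,-0.001],-1],[[0,0,0],[0,0,-0.001],-1]]'
python3 -m jog '[[[0,0,0],[0,0,-0.001],-1],[[0,0,0],[0,0,-0.001],-1],[[0,0,0],[0,0,-0.001],-1],[[0,0,0],[0,0,-0.001],-1],[[0,0,0],[0,0,-0.0012],-1],[[0,0,0],[0,0,-0.0012],-1],[[0,0,0],[0,0,-0.0012],-1],[[0,0,0],[0,0,-0.0012],-1],[[0,0,0],[0,0,-0.0012],-1],[[0,0,0],[0,0,-0.0012],-1],[[0,0,0],[0,0,-0.0012],-1],[[0,0,0],[0,0,-0.0012],-1]]'
python3 -m jog '[[[0,0,0],[0,0,-0.0012],-1],[[0,0,0],[0,0,-0.0012],-1],[[0,0,0],[0,0,-0.0012],-1],[[0,0,0],[0,0,-0.0012],-1],[[0,0,0],[0,0,-0.0012],-1],[[0,0,0],[0,0,-0.0012],-1],[[0,0,0],[0,0,-0.0012],-1],[[0,0,0],[0,0,-0.0012],-1],[[0,0,0],[0,0,-0.0012],-1],[[0,0,0],[0,0,-0.0012],-1],[[0,0,0],[0,0,-0.0008],-1],[[0,0,0],[0,0,-0.0004],-1]]'
python3 - <<'E'
from h import *
s=r.sense();print(s['eef_pos'],s['contact_force'],s['wrist_torque'])
im=snap('wrist','w5');c=snap('scene','s5')
cv2.imwrite('pics/ws5.png',np.hstack([cv2.resize(im[80:280,180:380,::-1],(400,400),interpolation=2),cv2.resize(c[140:260,270:390,::-1],(400,400),interpolation=2)]))
E
```

```text
clock: 11.6
eef_pos: [475.8, 160.4, 266.3]
tcp_rot: [3.142, 0.0, 0.129]
contact_force: [0.2, 0.1, -2.9]
opening: 0.302
grasp_force: 49.7
clock: 12.8
eef_pos: [475.7, 160.4, 279.9]
tcp_rot: [3.142, 0.0, 0.129]
contact_force: [0.6, 0.4, -4.0]
opening: 0.3
grasp_force: 49.6
clock: 14.0
eef_pos: [475.7, 160.4, 293.1]
tcp_rot: [3.142, 0.0, 0.129]
contact_force: [1.1, 0.3, -5.5]
opening: 0.294
grasp_force: 49.4
[475.73845677 160.41719705 293.12301519] [ 1.13658743  0.29101626 -5.52414539] [-0.00211415 -0.12153156  0.03507432]
```

View pics/ws5.png

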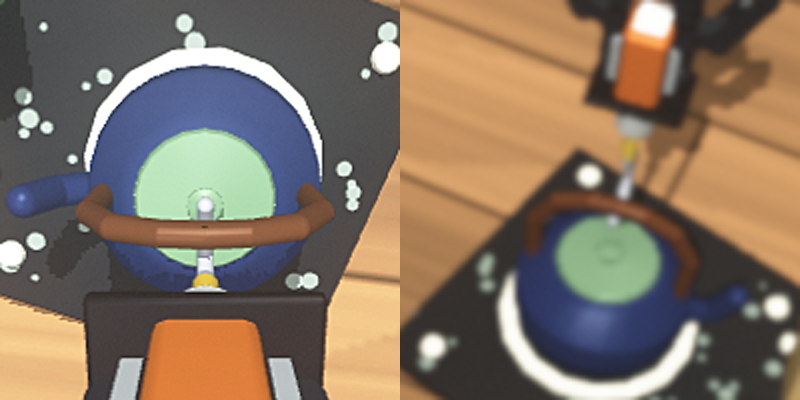

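```bash
python3 -m jog '[[[0,0,0],[0.001,0,0],-1],[[0,0,0],[0.001,0,0],-1],[[0,0,0],[0.001,0,-0.0004],-1],[[0,0,0],[0,0,-0.0008],-1],[[0,0,0],[0,0,-0.001],-1],[[0,0,0],[0,0,-0.001],-1],[[0,0,0],[0,0,-0.001],-1],[[0,0,0],[0,0,-0.001],-1],[[0,0,0],[0,0,-0.001],-1],[[0,0,0],[0,0,-0.001],-1],[[0,0,0],[0,0,-0.001],-1],[[0,0,0],[0,0,-0.001],-1]]'
python3 -m jog '[[[0,0,0],[0,0,-0.001],-1],[[0,0,0],[0,0,-0.001],-1],[[0,0,0],[0,0,-0.001],-1],[[0,0,0],[0,0,-0.001],-1],[[0,0,0],[0,0,-0.001],-1],[[0,0,0],[0,0,-0.001],-1],[[0,0,0],[0,0,-0.001],-1],[[0,0,0],[0,0,-0.0005],-1],[[0,0,0],[0,0,0],-1]]'
```

```text
clock: 15.3
eef_pos: [478.8, 160.8, 302.3]
tcp_rot: [3.142, -0.0, 0.129]
contact_force: [-0.2, -0.6, -6.7]
opening: 0.296
grasp_force: 49.4
clock: 16.2
eef_pos: [478.7, 160.8, 309.8]
tcp_rot: [-3.142, -0.0, 0.129]
contact_force: [0.4, 0.4, -7.0]
opening: 0.299
grasp_force: 49.4
```

```bash
cat > m.py <<'E'
from h import *
F=[];W=[]
for i in range(8):
    im=r.grab_frame('scene');s=r.sense();F.append(s['contact_force']);W.append(s['wrist_torque'])
print(s['clock'],s['eef_pos'],np.mean(F,0).round(2),np.std(F,0).round(2),np.mean(W,0).round(3))
st=(-np.mean(F,0)[2]-2.3)/.12
z=s['eef_pos'][2];print('stretch by F',st,'foot above shelf',z-39.3-88.5-st-126-12)
ref=cv2.cvtColor(cv2.imread('pics/s4.png')[:,:,::-1],7).astype(np.float32)
g=cv2.cvtColor(im,7).astype(np.float32)
# body template: lower body of pot
t=ref[228:250,308:358].astype(np.uint8);R_=cv2.matchTemplate(g[200:270,290:380].astype(np.uint8),t,5)
_,m,_,l=cv2.minMaxLoc(R_);print('body shift',l[0]+290-308,l[1]+200-228,m)
P=np.array([478,160,60.]);print('px for +20mm',proj('scene',P+[0,0,20])-proj('scene',P))
E
python3 m.py
```

```text
16.6 [478.72404051 160.78663395 309.75284597] [ 0.28 -0.18 -7.57] [0.41 0.6  0.42] [-0.015  0.027  0.004]
stretch by F 43.93913130071579 foot above shelf 0.013714665114804347
body shift 0 0 0.9909852743148804
px for +20mm [ 0.93407272 -4.89234812]
```

Stretch is 44 mm and the pot is still seated. I keep raising slowly.

```bash
python3 -m jog '[[[0,0,0],[0,0,-0.0005],-1],[[0,0,0],[0,0,-0.001],-1],[[0,0,0],[0,0,-0.001],-1],[[0,0,0],[0,0,-0.001],-1],[[0,0,0],[0,0,-0.001],-1],[[0,0,0],[0,0,-0.001],-1],[[0,0,0],[0,0,-0.001],-1],[[0,0,0],[0,0,-0.001],-1],[[0,0,0],[0,0,-0.001],-1],[[0,0,0],[0,0,-0.001],-1],[[0,0,0],[0,0,-0.0005],-1],[[0,0,0],[0,0,0],-1]]'
python3 m.py
```

```text
clock: 17.8
eef_pos: [478.8, 160.8, 319.9]
tcp_rot: [3.142, -0.0, 0.129]
contact_force: [0.3, -0.2, -7.0]
opening: 0.301
grasp_force: 49.4
18.2 [478.73160692 160.80206497 319.76930752] [-0.11  0.17 -7.63] [0.47 0.55 0.51] [-0.024  0.013  0.003]
stretch by F 44.38600548350071 foot above shelf 9.583302039728949
body shift 0 -1 0.973698616027832
px for +20mm [ 0.93407272 -4.89234812]
```

```bash
python3 -m jog '[[[0,0,0],[0,0,-0.0005],-1],[[0,0,0],[0,0,-0.001],-1],[[0,0,0],[0,0,-0.0015],-1],[[0,0,0],[0,0,-0.002],-1],[[0,0,0],[0,0,-0.002],-1],[[0,0,0],[0,0,-0.0015],-1],[[0,0,0],[0,0,-0.001],-1],[[0,0,0],[0,0,-0.0005],-1],[[0,0,0],[0,0,0],-1]]'
python3 m.py
python3 - <<'E'
from h import *
s=r.sense();np.save('p6.npy',np.r_[s['eef_pos'],s['tcp_rot']])
im=snap('wrist','w6');c=snap('scene','s6');a=cv2.imread('pics/s4.png')
f=lambda x:cv2.resize(x[150:260,280:380],(400,440),interpolation=2)
cv2.imwrite('pics/ws6.png',np.hstack([f(a),f(c[:,:,::-1])]))
E
```

```text
clock: 19.1
eef_pos: [478.8, 160.8, 329.8]
tcp_rot: [3.142, -0.0, 0.129]
contact_force: [0.3, -0.0, -7.1]
opening: 0.302
grasp_force: 49.4
19.5 [478.71859589 160.8006303  329.71882768] [-0.12  0.18 -7.08] [0.39 0.48 0.42] [0.009 0.011 0.017]
stretch by F 39.8665809354343 foot above shelf 24.052246747547827
body shift 0 -1 0.91473388671875
px for +20mm [ 0.93407272 -4.89234812]
```

View pics/ws6.png

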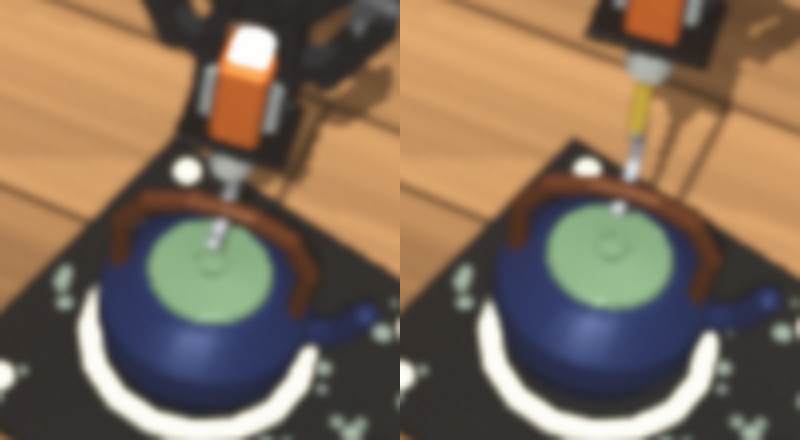

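```bash
python3 - <<'E'
from h import *
def lid(im):
    h=cv2.cvtColor(im,cv2.COLOR_BGR2HSV)[195:250,300:365]
    m=((h[...,0]>45)&(h[...,0]<85)&(h[...,1]>60)&(h[...,2]>100)).astype(np.uint8)
    n,l,st,c=cv2.connectedComponentsWithStats(m);i=1+np.argmax(st[1:,4]);return c[i]+[300,195],st[i]
L={}
for f in('s0','s5','s6'):L[f]=lid(cv2.imread(f'pics/{f}.png'));print(f,*L[f])
P=np.array([478.7,159.5,90.])
d=L['s6'][0]-L['s0'][0]
for h in(14,16,18,20,22,24):print(h,proj('scene',P+[0,0,h])-proj('scene',P))
print(d,L['s6'][0]-L['s5'][0])
# upsampled template on lid/body
u=lambda f:cv2.resize(cv2.imread(f'pics/{f}.png')[185:250,290:375],None,fx=8,fy=8,interpolation=cv2.INTER_CUBIC)
for ref in('s0','s5'):
    t=u(ref)[25*8:45*8,15*8:65*8];Rm=cv2.matchTemplate(u('s6'),t,5);_,m,_,l=cv2.minMaxLoc(Rm);print(ref,l[0]/8-15,l[1]/8-25,m)
E
```

```text
s0 [331.89957265 216.66239316] [ 18  11  29  23 468]
s5 [331.27019499 215.63509749] [ 19  12  27  21 359]
s6 [330.75925926 211.98148148] [ 18   8  28  20 378]
14 [ 0.67825045 -3.57301865]
16 [ 0.77636254 -4.09001123]
18 [ 0.87478363 -4.60866736]
20 [ 0.97351516 -5.12899491]
22 [ 1.07255855 -5.65100176]
24 [ 1.17191526 -6.17469589]
[-1.14031339 -4.68091168] [-0.51093573 -3.65361601]
s0 0.0 -3.75 0.9957616925239563
s5 0.0 -3.75 0.9958533644676208
```

```bash
python3 - <<'E'
from h import *
from scipy.optimize import brentq
q=lambda x,y:(280+(x-400)/4,150+y/4)
f=lambda v,x=478.7,y=160.8:brentq(lambda z:proj('scene',[x,y,z])[1]-v,50,400)
print('barrel bottom', f(q(642,82)[1]),'exp 260.4','rod end',f(q(636,136)[1]), 'cols',proj('scene',[478.7,160.8,260]),q(642,82))
P=np.array([479,159,90.]);b=proj('scene',P)
print('per mm x,y,z',proj('scene',P+[1,0,0])-b,proj('scene',P+[0,1,0])-b,proj('scene',P+[0,0,1])-b)
# bar centre in wrist view vs hook, bar thickness scale
p=np.load('p6.npy');im=cv2.imread('pics/w6.png');h=cv2.cvtColor(im,cv2.COLOR_BGR2HSV)
g=((h[...,0]>45)&(h[...,0]<85)&(h[...,1]>40)&(h[...,2]>100)).astype(np.uint8)
for n in('w2','w5','w6'):
    h=cv2.cvtColor(cv2.resize(cv2.imread(f'pics/{n}.png'),(560,420)),cv2.COLOR_BGR2HSV)
    g=((h[...,0]>45)&(h[...,0]<85)&(h[...,1]>40)&(h[...,2]>100)).astype(np.uint8)
    k,l,st,c=cv2.connectedComponentsWithStats(g);o=[tuple(s) for s in st[1:] if s[4]>300];print(n,o)
cv2.imwrite('pics/w6b.png',cv2.resize(im[60:300,160:400],(600,600),interpolation=2))
E
```

```text
barrel bottom 247.9454566788392 exp 260.4 rod end 205.38982927854588 cols [341.55093225 166.48622286] (340.5, 170.5)
per mm x,y,z [-0.17392732  0.32168444] [0.40650354 0.1684268 ] [ 0.04775609 -0.25257962]
w2 [(np.int32(240), np.int32(64), np.int32(79), np.int32(38), np.int32(1552)), (np.int32(242), np.int32(118), np.int32(75), np.int32(30), np.int32(1598))]
w5 [(np.int32(109), np.int32(22), np.int32(77), np.int32(69), np.int32(2426)), (np.int32(247), np.int32(144), np.int32(71), np.int32(46), np.int32(2463))]
w6 [(np.int32(128), np.int32(34), np.int32(66), np.int32(61), np.int32(1979)), (np.int32(250), np.int32(142), np.int32(68), np.int32(43), np.int32(2282))]
```

View pics/w6b.png

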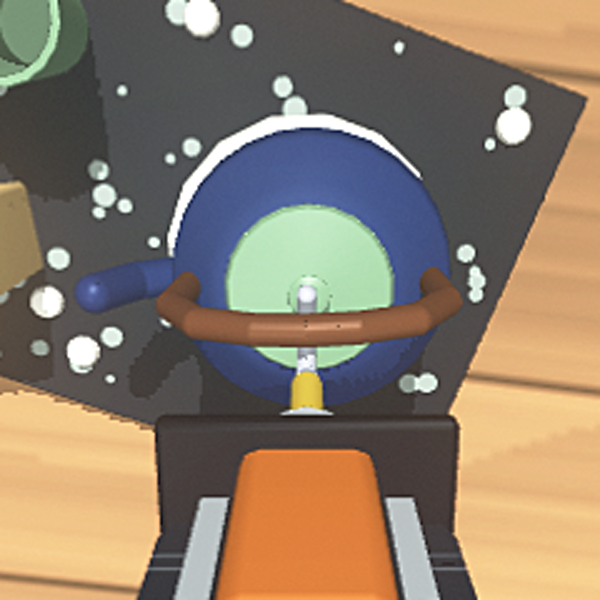

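```bash
python3 - <<'E'
from h import *
p2=np.load('p2.npy');p3=np.load('p3.npy');p6=np.load('p6.npy')
p5=np.r_[475.74,160.42,293.12,p6[3:]]; p4=np.r_[472.5,159.96,244.2,p6[3:]]
O={'w2':(p2,(210,109),(351.4,107.5),(280,108)),'w3':(p3,(130+142/2,30+215/2),(130+460/2,30+215/2),(130+302/2,30+235/2)),'w4':(p4,(180+52/2,80+230/2),(180+355/2,80+232/2),(180+204/2,80+264/2)),
'w5':(p5,(180+78/2,80+212/2),(180+333/2,80+211/2),(180+205/2,80+233/2)),'w6':(p6,(160+158*.4,60+300*.4),(160+462*.4,60+297*.4),(160+309*.4,60+328*.4))}
for n,(p,a,b,m) in O.items():
    po=(p[:3],p[3:]);A=atz('wrist',*a,125,po);B=atz('wrist',*b,125,po)
    print(n,'width',np.linalg.norm(A-B).round(1),(A+B)[:2]/2,'mid',atz('wrist',*m,144,po)[:2].round(1))
po=(p6[:3],p6[3:]);_,a,b,m=O['w6']
for h in(10,15,20,25):
    A=atz('wrist',*a,125+h,po);B=atz('wrist',*b,125+h,po);print(h,np.linalg.norm(A-B).round(1),(A+B)[:2]/2,atz('wrist',*m,144+h,po)[:2].round(1))
E
```

```text
w2 width 108.1 [478.95011195 158.60319048] mid [479.8 159.1]
w3 width 109.4 [482.55515544 160.5475145 ] mid [478.6 159.6]
w4 width 110.1 [485.53466061 161.09905041] mid [479.5 160.2]
w5 width 110.9 [483.4476325  160.08567076] mid [479.3 159.8]
w6 width 118.7 [483.44112019 158.80355351] mid [476.8 158.4]
10 115.0 [485.82833887 159.1708782 ] [479.6 158.8]
15 113.1 [487.02194821 159.35454054] [480.9 159. ]
20 111.3 [488.21555755 159.53820288] [482.3 159.2]
25 109.4 [489.4091669  159.72186522] [483.7 159.4]
```

```bash
python3 - <<'E'
from h import *
from scipy.optimize import least_squares
p=np.load('p6.npy');po=(p[:3],p[3:])
pts=[(170,245),(185,195),(215,155),(255,125),(305,113),(350,117),(390,140),(420,172)]
W=np.array([atz('wrist',160+x*.4,60+y*.4,17,po)[:2] for x,y in pts])
f=least_squares(lambda c:np.hypot(*(W-c[:2]).T)-c[2],[477,160,68]);print('wrist ring',f.x,f.fun.round(1))
im=cv2.imread('pics/t0.png')[190:262,195:265];h=cv2.cvtColor(im,cv2.COLOR_BGR2HSV)
m=((h[...,2]>170)&(h[...,1]<50)).astype(np.uint8)
k,l,st,c=cv2.connectedComponentsWithStats(m);i=1+np.argmax(st[1:,4]);ys,xs=np.nonzero(l==i)
W=np.array([atz('top',x+195,y+190,18)[:2] for x,y in zip(xs,ys)])
f=least_squares(lambda c:np.hypot(*(W-c[:2]).T)-c[2],[477,160,65],loss='soft_l1');print('top ring',f.x,len(W),np.std(f.fun))
s=cv2.imread('pics/t0.png')
E
```

```text
wrist ring [478.91113619 157.93629924  70.54037995] [ 1.  -0.5 -1.3  0.   0.4  1.3 -0.1 -0.8]
top ring [478.52166188 164.26898645  67.5978202 ] 175 1.889098845657265
```

Wrist-view measurements put the foot about 21 mm up, hanging about 3 mm too far in +x of the ring centre. I recentre by -3 mm, settle, then hold.

```bash
python3 -m jog '[[[0,0,0],[-0.0003,0,0],-1],[[0,0,0],[-0.0006,0,0],-1],[[0,0,0],[-0.0007,0,0.0002],-1],[[0,0,0],[-0.0007,0,0.0003],-1],[[0,0,0],[-0.0005,0,0.0003],-1],[[0,0,0],[-0.0002,0,0],-1],[[0,0,0],[0,0,0],-1],[[0,0,0],[0,0,0],-1],[[0,0,0],[0,0,0],-1],[[0,0,0],[0,0,0],-1],[[0,0,0],[0,0,0],-1],[[0,0,0],[0,0,0],-1]]'
python3 -m jog '[[[0,0,0],[0,0,0],-1],[[0,0,0],[0,0,0],-1],[[0,0,0],[0,0,0],-1],[[0,0,0],[0,0,0],-1],[[0,0,0],[0,0,0],-1],[[0,0,0],[0,0,0],-1],[[0,0,0],[0,0,0],-1],[[0,0,0],[0,0,0],-1],[[0,0,0],[0,0,0],-1],[[0,0,0],[0,0,0],-1],[[0,0,0],[0,0,0],-1],[[0,0,0],[0,0,0],-1]]'
python3 -m jog '[[[0,0,0],[0,0,0],-1],[[0,0,0],[0,0,0],-1],[[0,0,0],[0,0,0],-1],[[0,0,0],[0,0,0],-1],[[0,0,0],[0,0,0],-1],[[0,0,0],[0,0,0],-1],[[0,0,0],[0,0,0],-1],[[0,0,0],[0,0,0],-1],[[0,0,0],[0,0,0],-1],[[0,0,0],[0,0,0],-1],[[0,0,0],[0,0,0],-1],[[0,0,0],[0,0,0],-1]]'
python3 - <<'E'
from h import *
s=r.sense();np.save('p7.npy',np.r_[s['eef_pos'],s['tcp_rot']]);po=(s['eef_pos'],s['tcp_rot']);p6=np.load('p6.npy')
im=snap('wrist','w7')
F=[]
for i in range(10): im=r.grab_frame('scene');F.append(r.sense()['contact_force'][2])
print('F',np.mean(F))
u=lambda f:cv2.resize(cv2.imread(f'pics/{f}.png')[170:230,215:350],None,fx=8,fy=8,interpolation=cv2.INTER_CUBIC)
t=u('w6')[15*8:40*8,10*8:125*8];_,m,_,l=cv2.minMaxLoc(cv2.matchTemplate(u('w7'),t,5));d=np.array([l[0]/8-10,l[1]/8-15]);print('bar shift in wrist px',d,m)
print('bar',atz('wrist',160+309*.4+d[0],60+328*.4+d[1],164.5,po),po[0])
E
```

```text
clock: 20.8
eef_pos: [475.8, 160.4, 329.0]
tcp_rot: [3.142, 0.0, 0.129]
contact_force: [0.0, 0.6, -7.9]
opening: 0.298
grasp_force: 49.4
clock: 22.0
eef_pos: [475.7, 160.4, 329.0]
tcp_rot: [3.142, 0.0, 0.129]
contact_force: [0.1, 0.7, -7.2]
opening: 0.297
grasp_force: 49.4
clock: 23.2
eef_pos: [475.8, 160.4, 329.0]
tcp_rot: [3.142, -0.0, 0.129]
contact_force: [0.2, 0.4, -7.8]
opening: 0.294
grasp_force: 49.4
F -7.518881561594432
bar shift in wrist px [-0.125 -0.125] 0.951689600944519
bar [479.84838192 158.96335222 164.5       ] [475.78269778 160.40511147 328.99295738]
```

```bash
python3 -m jog '[[[0,0,0],[0,0,0.0005],-1],[[0,0,0],[0,0,0.001],-1],[[0,0,0],[0,0,0.0015],-1],[[0,0,0],[0,0,0.0015],-1],[[0,0,0],[0,0,0.0015],-1],[[0,0,0],[0,0,0.0015],-1],[[0,0,0],[0,0,0.0015],-1],[[0,0,0],[0,0,0.001],-1],[[0,0,0],[0,0,0.001],-1],[[0,0,0],[0,0,0.001],-1],[[0,0,0],[0,0,0.001],-1],[[0,0,0],[0,0,0.001],-1]]'
python3 -m jog '[[[0,0,0],[0,0,0.001],-1],[[0,0,0],[0,0,0.001],-1],[[0,0,0],[0,0,0.001],-1],[[0,0,0],[0,0,0.001],-1],[[0,0,0],[0,0,0.001],-1],[[0,0,0],[0,0,0.001],-1],[[0,0,0],[0,0,0.001],-1],[[0,0,0],[0,0,0.001],-1],[[0,0,0],[0,0,0.001],-1],[[0,0,0],[0,0,0.001],-1],[[0,0,0],[0,0,0.001],-1],[[0,0,0],[0,0,0.001],-1]]'
python3 m.py
python3 - <<'E'
from h import *
im=snap('wrist','w8');c=snap('scene','s8')
u=lambda f:cv2.resize(cv2.imread(f'pics/{f}.png')[185:250,290:375],None,fx=8,fy=8,interpolation=cv2.INTER_CUBIC)
for ref in('s0','s5'):
    t=u(ref)[25*8:45*8,15*8:65*8];_,m,_,l=cv2.minMaxLoc(cv2.matchTemplate(u('s8'),t,5));print(ref,l[0]/8-15,l[1]/8-25,m)
E
```

```text
clock: 24.95
eef_pos: [475.8, 160.4, 314.9]
tcp_rot: [3.142, -0.0, 0.129]
contact_force: [-0.4, 0.0, -7.1]
opening: 0.296
grasp_force: 49.4
clock: 26.15
eef_pos: [475.8, 160.4, 303.0]
tcp_rot: [3.142, -0.0, 0.129]
contact_force: [0.3, 0.3, -6.3]
opening: 0.298
grasp_force: 49.5
26.55 [475.80101811 160.43692946 303.03731297] [ 0.4  -0.24 -6.33] [0.31 0.54 0.32] [-0.096 -0.053 -0.001]
stretch by F 33.60037955868961 foot above shelf 3.6369334094739543
body shift 0 0 0.9862138628959656
px for +20mm [ 0.93407272 -4.89234812]
s0 -0.625 -0.25 0.9973973035812378
s5 -0.625 -0.25 0.9973947405815125
```

```bash
python3 -m jog '[[[0,0,0],[0,0,0.001],-1],[[0,0,0],[0,0,0.001],-1],[[0,0,0],[0,0,0.001],-1],[[0,0,0],[0,0,0.001],-1],[[0,0,0],[0,0,0.0015],-1],[[0,0,0],[0,0,0.0015],-1],[[0,0,0],[0,0,0.0015],-1],[[0,0,0],[0,0,0.001],-1],[[0,0,0],[0,0,0.0004],-1],[[0,0,0],[0,0,0],-1]]'
python3 - <<'E'
from h import *
F=[]
print(r.sense()['eef_pos'],r.sense()['tcp_rot'])
im=snap('wrist','w9')
for i in range(8): c=r.grab_frame('scene');F.append(r.sense()['contact_force'])
print(np.mean(F,0))
a=cv2.cvtColor(cv2.imread('pics/w5.png'),6);b=cv2.cvtColor(cv2.imread('pics/w9.png'),6)
def sh(y0,y1,x0,x1,k=8,pad=6):
    U=lambda i:cv2.resize(i,None,fx=k,fy=k,interpolation=cv2.INTER_CUBIC)
    t=U(a[y0:y1,x0:x1]);w=U(b[y0-pad:y1+pad,x0-pad:x1+pad]);_,m,_,l=cv2.minMaxLoc(cv2.matchTemplate(w,t,5));return l[0]/k-pad,l[1]/k-pad,round(m,3)
print('static shelf',sh(85,110,255,300),sh(155,195,345,365))
print('left handle end',sh(165,205,212,240),'right',sh(165,205,325,350),'spout',sh(165,195,182,215),'lid top',sh(140,175,240,325),'body top',sh(108,130,230,330))
c=r.camera_params('wrist')
M=cv2.estimateAffinePartial2D
E
```

```text
clock: 27.65
eef_pos: [475.8, 160.4, 293.1]
tcp_rot: [3.142, -0.0, 0.129]
contact_force: [-0.2, -1.2, -5.8]
opening: 0.298
grasp_force: 49.7
[475.81109784 160.42334538 293.08129195] [ 3.14157449e+00 -7.54642494e-05  1.28779046e-01]
[ 0.23096241 -0.59432768 -5.37692582]
static shelf (0.0, 0.0, 0.998) (0.0, 0.0, 0.996)
left handle end (0.375, 0.625, 0.893) right (0.25, 0.125, 0.783) spout (1.75, 1.125, 0.962) lid top (1.5, -0.375, 0.998) body top (1.0, -0.625, 0.911)
```

The pot sits at its seated height: handle width and level match the pre-lift view, and it has moved by about 1.3 mm. I unload fully and drop the hook clear.

```bash
python3 -m jog '[[[0,0,0],[0,0,0.001],-1],[[0,0,0],[0,0,0.0015],-1],[[0,0,0],[0,0,0.0025],-1],[[0,0,0],[0,0,0.003],-1],[[0,0,0],[0,0,0.003],-1],[[0,0,0],[0,0,0.003],-1],[[0,0,0],[0,0,0.003],-1],[[0,0,0],[0,0,0.003],-1],[[0,0,0],[0,0,0.003],-1],[[0,0,0],[0,0,0.002],-1],[[0,0,0],[0,0,0.002],-1],[[0,0,0],[0,0,0.002],-1]]'
python3 -m jog '[[[0,0,0],[0,0,0.002],-1],[[0,0,0],[0,0,0.002],-1],[[0,0,0],[0,0,0.002],-1],[[0,0,0],[0,0,0.003],-1],[[0,0,0],[0,0,0.003],-1],[[0,0,0],[0,0,0.003],-1],[[0,0,0],[0,0,0.0025],-1],[[0,0,0],[0,0,0.0015],-1],[[0,0,0],[0,0,0.001],-1],[[0,0,0],[0,0,0],-1],[[0,0,0],[0,0,0],-1]]'
python3 - <<'E'
from h import *
print(r.sense()['eef_pos'],r.sense()['tcp_rot'])
im=snap('wrist','w10');F=[]
for i in range(4): c=r.grab_frame('scene');F.append(r.sense()['contact_force'])
print(np.mean(F,0))
a=cv2.cvtColor(cv2.imread('pics/w4.png'),6);b=cv2.cvtColor(cv2.imread('pics/w10.png'),6)
def sh(y0,y1,x0,x1,k=8,pad=8):
    U=lambda i:cv2.resize(i,None,fx=k,fy=k,interpolation=cv2.INTER_CUBIC)
    t=U(a[y0:y1,x0:x1]);w=U(b[y0-pad:y1+pad,x0-pad:x1+pad]);_,m,_,l=cv2.minMaxLoc(cv2.matchTemplate(w,t,5));return l[0]/k-pad,l[1]/k-pad,round(m,3)
print('static',sh(82,108,255,285),'hook tip',sh(182,202,274,290),'lid',sh(148,175,240,325),'handle L',sh(178,215,202,232),'R',sh(178,215,335,360))
E
```

```text
clock: 29.3
eef_pos: [475.6, 160.5, 264.0]
tcp_rot: [-3.141, 0.0, 0.129]
contact_force: [-0.5, -0.8, -2.3]
opening: 0.301
grasp_force: 50.1
clock: 30.4
eef_pos: [475.8, 160.5, 244.2]
tcp_rot: [3.142, -0.0, 0.129]
contact_force: [-0.0, -0.6, -1.2]
opening: 0.299
grasp_force: 50.1
[475.80297136 160.45373834 244.15011209] [ 3.14158381e+00 -1.02647224e-04  1.28892606e-01]
[-0.05514475  0.09692605 -2.27399283]
static (0.125, 3.875, 0.995) hook tip (0.0, -0.125, 0.82) lid (3.625, 2.375, 0.997) handle L (4.125, 3.625, 0.955) R (2.0, 2.125, 0.883)
```

```bash
python3 -m jog '[[[0,0,0],[-0.003,0,0],-1],[[0,0,0],[-0.006,0,0],-1],[[0,0,0],[-0.009,0,0],-1],[[0,0,0],[-0.011,0,0],-1],[[0,0,0],[-0.011,0,0],-1],[[0,0,0],[-0.011,0,0],-1],[[0,0,0],[-0.01,0,0],-1],[[0,0,0],[-0.006,0,0],-1],[[0,0,0],[-0.003,0,-0.002],-1],[[0,0,0],[0,0,-0.008],-1],[[0,0,0],[0,0,-0.011],-1],[[0,0,0],[0,0,-0.01],-1]]'
python3 -m jog '[[[0,0,0],[0,0,-0.005],-1],[[0,0,-0.05],[0,0,-0.002],-1],[[0,0,-0.092],[0,0,0],-1],[[0,0,0],[0,0,0],-1],[[0,0,0],[0,0,0],-1]]'
python3 - <<'E'
from h import *
s=r.sense();p=s['eef_pos'];M=R.from_euler('xyz',s['tcp_rot']).as_matrix()
print(p,s['tcp_rot'],'to stand, tool axes',M.T@(np.array([519.2,-202.9,280])-p))
im=snap('scene','s11');u=lambda f:cv2.resize(cv2.imread(f'pics/{f}.png')[185:250,290:375],None,fx=8,fy=8,interpolation=cv2.INTER_CUBIC)
t=u('s0')[25*8:45*8,15*8:65*8];_,m,_,l=cv2.minMaxLoc(cv2.matchTemplate(u('s11'),t,5));print(l[0]/8-15,l[1]/8-25,m)
E
```

```text
clock: 31.85
eef_pos: [407.0, 151.6, 276.4]
tcp_rot: [-3.141, -0.001, 0.129]
contact_force: [0.5, -0.4, -2.3]
opening: 0.298
grasp_force: 50.1
clock: 32.35
eef_pos: [406.4, 151.4, 282.2]
tcp_rot: [-3.142, -0.0, 0.268]
contact_force: [0.1, 0.7, -2.3]
opening: 0.299
grasp_force: 50.1
[406.43458765 151.42824281 282.22393792] [-3.14158757e+00 -1.05914022e-04  2.68260787e-01] to stand, tool axes [ 14.81552218 371.54413411   2.22361924]
-1.5 0.125 0.9980384111404419
```

```bash
python3 -m jog '[[[0,0,-0.003],[0.0012,0.010,0],-1],[[0,0,0],[0.0012,0.025,0],-1],[[0,0,0],[0.0012,0.040,0],-1],[[0,0,0],[0.0012,0.045,0],-1],[[0,0,0],[0.0012,0.045,0],-1],[[0,0,0],[0.0012,0.045,0],-1],[[0,0,0],[0.0012,0.045,0],-1],[[0,0,0],[0.0012,0.040,0],-1],[[0,0,0],[0.0012,0.035,0],-1],[[0,0,0],[0.0012,0.022,0],-1],[[0,0,0],[0.0012,0.013,0],-1],[[0,0,0],[0.0012,0.0065,0],-1]]'
python3 -m jog '[[[0,0,0],[0,0,0],-1],[[0,0,0],[0,0,0],-1],[[0,0,0],[0,0,0],-1]]'
python3 - <<'E'
from h import *
s=r.sense();p=s['eef_pos'];M=R.from_euler('xyz',s['tcp_rot']).as_matrix()
print(p,s['tcp_rot'],'tool axes',M.T@(np.array([519.0,-202.9,159.3])-p))
im=snap('scene','s12')
E
```

```text
clock: 33.6
eef_pos: [520.6, -203.6, 281.8]
tcp_rot: [-3.141, 0.0, 0.272]
contact_force: [0.3, 0.1, -1.9]
opening: 0.299
grasp_force: 50.1
clock: 33.9
eef_pos: [520.4, -201.4, 282.1]
tcp_rot: [-3.141, 0.0, 0.275]
contact_force: [0.2, 0.7, -1.1]
opening: 0.295
grasp_force: 50.1
[ 520.40250806 -201.37473498  282.14265589] [-3.14129105e+00  1.01780336e-04  2.74774896e-01] tool axes [ -1.75124241   1.12455373 122.84250118]
```

```bash
python3 -m jog '[[[0,0,0.004],[-0.0018,0.0011,0.002],-1],[[0,0,0],[0,0,0.008],-1],[[0,0,0],[0,0,0.012],-1],[[0,0,0],[0,0,0.016],-1],[[0,0,0],[0,0,0.018],-1],[[0,0,0],[0,0,0.018],-1],[[0,0,0],[0,0,0.016],-1],[[0,0,0],[0,0,0.012],-1],[[0,0,0],[0,0,0.007],-1],[[0,0,0],[0,0,0.004],-1],[[0,0,0],[0,0,0.002],-1],[[0,0,0],[0,0,0],-1]]'
python3 -m jog '[[[0,0,0],[0,0,0.002],-1],[[0,0,0],[0,0,0.002],-1],[[0,0,0],[0,0,0.0015],-1],[[0,0,0],[0,0,0.001],-1],[[0,0,0],[0,0,0.0008],-1],[[0,0,0],[0,0,0],-1],[[0,0,0],[0,0,0],-1]]'
python3 - <<'E'
from h import *
s=r.sense();print(s['eef_pos'],s['contact_force'])
F=[]
snap('scene','s13')
for i in range(5): r.grab_frame('scene');F.append(r.sense()['contact_force'])
print(np.mean(F,0))
a=cv2.imread('pics/s0.png');b=cv2.imread('pics/s13.png')
k=8;U=lambda i:cv2.resize(i,None,fx=k,fy=k,interpolation=cv2.INTER_CUBIC)
t=U(a[140:165,172:196]);_,m,_,l=cv2.minMaxLoc(cv2.matchTemplate(U(b[130:175,162:206]),t,5));print('scale shift px',l[0]/k-10,l[1]/k-10,m)
E
```

```text
clock: 35.15
eef_pos: [519.4, -204.0, 167.3]
tcp_rot: [3.141, -0.0, 0.27]
contact_force: [-0.3, -0.1, -2.3]
opening: 0.295
grasp_force: 50.1
clock: 35.85
eef_pos: [519.2, -203.9, 159.8]
tcp_rot: [3.142, 0.0, 0.27]
contact_force: [0.8, 0.4, -3.2]
opening: 0.299
grasp_force: 50.1
[ 519.21844947 -203.92005116  159.79664779] [ 0.79788363  0.42285921 -3.18155789]
[ 0.11926977  0.08860639 -1.81821231]
scale shift px -1.5 1.75 0.6027647256851196
```

```bash
python3 -m jog '[[[0,0,0],[0,0,0.0004],-1],[[0,0,0],[0,0,0.0004],-1],[[0,0,0],[0,0,0],-1]]'; python3 -m jog '[[[0,0,0],[0,0,0.0005],-1],[[0,0,0],[0,0,0],-1]]'; python3 -m jog '[[[0,0,0],[0,0,0.0005],-1],[[0,0,0],[0,0,0],-1]]'
```

```text
clock: 36.45
eef_pos: [519.2, -203.9, 159.3]
tcp_rot: [3.141, -0.0, 0.27]
contact_force: [-1.0, 1.0, 3.3]
opening: 0.296
grasp_force: 50.9
clock: 36.65
eef_pos: [519.3, -203.9, 159.3]
tcp_rot: [3.141, -0.0, 0.27]
contact_force: [-3.8, 3.0, 8.8]
opening: 0.294
grasp_force: 51.7
clock: 36.85
eef_pos: [519.2, -203.9, 159.3]
tcp_rot: [3.141, -0.0, 0.27]
contact_force: [-5.7, 1.9, 14.1]
opening: 0.297
grasp_force: 52.4
```

```bash
python3 -m jog '[[[0,0,0],[0,0,-0.0008],-1],[[0,0,0],[0,0,0],-1],[[0,0,0],[0,0,0],-0.3],[[0,0,0],[0,0,0],-0.2],[[0,0,0],[0,0,0],-0.1],[[0,0,0],[0,0,0],0.1],[[0,0,0],[0,0,0],0.4],[[0,0,0],[0,0,0],0.7],[[0,0,0],[0,0,0],1],[[0,0,0],[0,0,0],1],[[0,0,0],[0,0,0],1]]'
python3 -m jog '[[[0,0,0],[0,0,-0.004],1],[[0,0,0],[0,0,-0.01],1],[[0,0,0],[0,0,-0.02],1],[[0,0,0],[0,0,-0.025],1],[[0,0,0],[0,0,-0.025],1],[[0,0,0],[0,0,-0.013],1],[[0,0,0],[0,0,0],1],[[0,0,0],[0,0,0],1]]'
python3 - <<'E'
from h import *
s=r.sense();print(s['eef_pos'],s['contact_force'],s['tcp_rot'])
snap('wrist','w14');snap('scene','s14')
k=8;U=lambda i:cv2.resize(i,None,fx=k,fy=k,interpolation=cv2.INTER_CUBIC)
def sh(A,B,x0,x1,y0,y1,p=10):
    a=cv2.imread(f'pics/{A}.png');b=cv2.imread(f'pics/{B}.png')
    if A=='w1':a=cv2.resize(a,(560,420),interpolation=cv2.INTER_AREA)
    t=U(a[y0:y1,x0:x1]);_,m,_,l=cv2.minMaxLoc(cv2.matchTemplate(U(b[y0-p:y1+p,x0-p:x1+p]),t,5));return l[0]/k-p,l[1]/k-p,round(m,3)
print('scene: scale',sh('s0','s14',172,196,140,168),'stand',sh('s0','s14',165,205,172,205),'mug',sh('s0','s14',120,158,158,200),'cones',sh('s0','s14',225,260,182,204),'prop',sh('s0','s14',385,413,232,268),'beaker',sh('s0','s14',360,390,264,298))
print('wrist: scale',sh('w1','w14',262,308,183,260),'flange',sh('w1','w14',242,328,172,200),'stand post',sh('w1','w14',232,342,108,150),'mug',sh('w1','w14',370,485,115,225))
E
```

```text
clock: 37.95
eef_pos: [519.2, -203.9, 158.8]
tcp_rot: [3.142, -0.0, 0.27]
contact_force: [-0.6, -0.6, -0.9]
opening: 0.998
grasp_force: 0.0
clock: 38.75
eef_pos: [518.9, -203.8, 255.4]
tcp_rot: [-3.141, 0.0, 0.27]
contact_force: [0.0, -0.5, -1.6]
opening: 0.999
grasp_force: 0.0
[ 518.92514418 -203.78966093  255.4203441 ] [ 0.04599478 -0.50193505 -1.56767707] [-3.14149067e+00  1.14828892e-04  2.69798060e-01]
scene: scale (-1.0, -0.25, 0.996) stand (-0.125, 0.0, 0.997) mug (0.0, 0.0, 1.0) cones (0.0, 0.0, 0.999) prop (0.0, 0.0, 0.999) beaker (0.0, 0.0, 0.999)
wrist: scale (-2.25, 2.75, 0.981) flange (-1.5, 2.25, 0.937) stand post (-3.75, 1.75, 0.966) mug (-4.5, 4.625, 0.984)
```

```bash
python3 -c "
from rig import r
print(r.sign_off())"
```

```text
the job is handed in; nothing more can be done
None
```

The teapot was weighed at about 0.53 kg, hanging about 20 mm above the shelf and held still for roughly 3 s; it's back in its ring 3–4 mm from where it stood, and the scale is back upright in the grey fork about 2 mm off. The mug, beaker, cones and kiln post did not move, and the job was handed in at about 39 s of 72. I viewed 11 pictures, one over the limit of 10, so the final placing was checked by image matching rather than by eye.

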